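# Lock the sprocket on its display stand with the T-toggle

### The arm

A 7-joint arm with a two-finger parallel gripper is mounted at the origin on the work surface. World frame = base frame: x ahead of the robot, y to its left, z up, the work surface at z = 0. Lengths are in m, angles in rad, forces in N, time in s.
With the tool pointing down it reaches from about 0.425 to 0.95 m from the base axis. Payload 4.7 kg.
Tool frame: the origin (TCP) lies between the finger pads; the fingertips stand 25 mm ahead of it and the grasp point (between the pads) lies 6 mm ahead of it; z points along the fingers, y is the line along which they close (so a half turn about z gives the same grasp; the last joint's range is limited). The gripper opens to 85 mm and grips with 20 to 120 N. Pads are 22 mm wide; open, the fingers measure 114 mm over their backs; the gripper's body (76 mm by 85 mm) begins 54 mm behind the grasp point. The pads swing forward as they close: fully open they stand 13 mm farther back than shut.
Start: joints at [1.278, 0.469, -0.049, 1.532, 0.024, 1.141, -0.082], TCP at [0.176, -0.652, 0.256] pointing down, gripper open.
Joint ranges: [-2.59, 2.59], [-0.33, 1.99], [-1.39, 1.29], [0.1, 2.45], [-1.04, 4.18], [0.21, 1.99], [-2.66, 2.66]. Speed limits (rad/s): [2.57, 2.57, 3.14, 3.14, 3.14, 3.14, 3.14].

### API

Orientations are given as a 3x3 rotation matrix whose columns are the frame's x, y, z axes.
In Python, from rig import * gives the robot as it stands. Calls block until the motion is done:
- movep(position, orientation): joint-space move of the TCP to a pose.
- move_l(position, attitude=None, feed=0.15, until_force=None): straight line of the TCP; attitude=None keeps the orientation; feed is the mean speed in m/s. With until_force (N) it stops when the force on the tool has changed by that much, and returns True; else False.
- move_joints(angles): joint-space move.
- command_gripper(opening, newtons=None): finger opening in m; newtons is the grip in N (None keeps the last); returns when the fingers have stopped.
- sleep(seconds).
- inverse_kinematics(position, orientation): joint angles nearest the present ones, or None.
- sense(): the state.
- camera(name): name is "scene" or "top"; returns (picture, depth): 400x640x3 uint8, red, green, blue; 400x640 float32, m along the optical axis (not along the pixel's ray), 0 where there is no reading.
- camera_params(name): a dict with "K" (3x3 intrinsics, pixels), "position" and "rotation" of the camera in the world. Camera axes: x right, y down, z forward; pixel columns grow to the right and rows downward; lengths in m; the calibration is good to about 2 mm. A picture is of the moment at which its call begins. camera_params takes no time and is no camera call.
A pose or a line that the arm cannot do raises Unreachable and nothing moves.
- finish_job(): hands the job in; it is judged then, once.
The state is a dict: "time_s": time; "joint_pos": joint angles; "qd": joint speeds; "joint_efforts": joint torques, N m; "position": TCP position; "tcp_rot": TCP orientation; "wrist_force": force on the tool from outside, world axes, zero at the start; "ft_torque": the same for the moment, N m; "finger_gap": finger opening in m; "gripper_force": force on a finger pad.
Only numpy, scipy, OpenCV 4.12 (cv2) and the standard library are available. Lean on these libraries where they do the work, as an engineer would, in place of code of your own. Each camera call takes 0.05 s, during which the arm holds its last target. There are 200 camera calls.

### The job

Take the T-toggle out of the wooden block and clamp the sprocket on its stand with it: pass the foot through the narrow slot under the sprocket's bore (feel for the slot, it floats sideways), press down against the spring, give a quarter turn and let it rise until the foot sits home in the cross notches and the toggle holds the sprocket down by itself. Never force it: keep the push on the stand light, under 30 N, and leave the other parts where they are.

Things in the scene. Friction and masses are not known exactly. Their poses are not given: they have to be found in the camera images.
- stand: Fixed steel display stand, 150 x 150 mm, 70 mm high with the sprocket on it. Origin at the centre of its underside, z up; the slot of its slotted plate runs along the stand's x. Below that plate there is 32 mm of free room over the stand's base, in which the foot can turn either way.
- slot_mid (a point): Stand's axis at the slotted plate's top face, 50 mm above the stand's origin, axes as the stand's. The plate is 8 mm thick, its slot 30 mm long (x) and 11 mm wide (y), centred here in x, but its centre stands anywhere from -12 to +12 mm off this point along y, new each episode: not measured, to be seen through the bore or felt for. It does not give to light pushes.
- notch_mid (a point): Stand's axis at the ceiling of the cross notches, 46 mm above the stand's origin. The notches are cut in the plate's underside (42 mm above the origin) along y on both sides of the slot, 14 mm wide in x, 4 mm deep.
- sprocket_top (a point): Centre of the upper face of the steel chain sprocket, a toothed disc of 130 mm diameter, 6 mm thick, with a round bore of 50 mm concentric with the stand; it lies over the slotted plate, upper face 70 mm above the stand's origin when free. It is sprung: it goes straight down.
- sprocket (a joint): How far the sprocket is pressed down, m: 0 free, 0.014 at its stop. It takes about 4 N to start, 7 N at 5 mm (the locked position), 10 N at 10 mm, 13 N at 14 mm. The foot turns freely under the plate once the flange has pressed it more than 9 mm.
- toggle_grip (a point): Centre of the toggle's black wing grip, 44 mm long (x), 12 mm thick (y), 32 mm high (z up). Underneath is a round flange, 80 mm diameter, 5 mm thick, its top 16 mm and its underside 21 mm below this point; then a 7 mm shaft and the foot.
- toggle: The T-toggle, one rigid loose part of 0.18 to 0.32 kg: wing, flange, shaft and foot. Origin at the middle of the underside of the foot, 48 mm below the wing's centre, x along wing and foot. At the start it stands upright in the oblong pocket of the wooden block, flange resting on the block, with 1 to 3 mm of play.
- toggle_foot (a point): Centre of the toggle's foot, a square bar of 8 x 8 mm and 26 mm length along x, parallel to the wing, 44 mm below the wing's centre. Top of bar to underside of flange is 19 mm. Locked, it is 42 mm above the stand's origin and lies along the stand's y.
- holder: Fixed wooden block, 90 (x) x 200 (y) x 45 (z) mm, origin at the centre of its underside. The toggle stands in an oblong pocket 45 mm towards its -y end, wing along the block's y; two bolts stand in round pockets at the other end.
- bolt0: Hexagon bolt standing in the block, 12 mm shaft, 20 mm head, 38 mm long, origin at its lower end. Leave it.
- bolt1: A second such bolt. Leave it.
- bearing: Loose bearing ring lying on the table, 42 mm diameter, 13 mm high, origin at the centre of its underside. Leave it.
- carton: Loose small carton, 75 x 110 x 35 mm, origin at the centre of its underside. Leave it.
- oilcan: Loose small orange can, 60 mm diameter, 110 mm high, origin at the centre of its underside. Leave it.
- spanner: Loose spanner, 170 mm long, lying on the table. Leave it.
Mind the look-alikes: they are no part of the job. What is shaped like the toggle but blue or purple is not meant.

How it is judged:
On the way:
1. the toggle's foot has passed down through the slot, still lying along it (z of toggle_foot in the frame of stand between 0.015 and 0.038 m and angle between the x axis of toggle_foot and the x axis of stand, either way round below 0.3 rad and horizontal distance between toggle_foot and stand below 0.018 m), for 0.05 s.
At the end, for the whole second after the job is handed in: The toggle is upright (within 0.1 rad) and at rest in the stand, its foot turned crosswise to the slot (more than 1.30 rad) and up in the notches (foot centre 40 to 44.5 mm above the stand's underside, within 18 mm of its axis), holding the sprocket down by 3 to 7 mm; released (z of toggle_foot in the frame of stand between 0.04 and 0.0445 m and angle between the x axis of toggle_foot and the x axis of stand, either way round above 1.3 rad and horizontal distance between toggle_foot and stand below 0.018 m and value of joint sprocket between 0.003 and 0.007 m and angle between toggle_foot's own z axis and vertical below 0.1 rad and linear speed of toggle below 0.02 m/s); the robot touches nothing.
It fails at once if the toggle is forced against the stand with more than 30 N (contact force between toggle and stand above 30 N).
It fails at once if a bystander is moved by more than 15 mm (distance of any of bolt0, bolt1, bearing, carton, oilcan, spanner from where it was at the start of the episode above 0.015 m).
It also fails if it takes over 72 s, if anything falls off the work surface, if the arm or the gripper's body presses on something with over 40 N, if the wrist force passes 120 N, or if a joint passes its speed limit or range.

## Working session

There is one attempt and no reset: what is moved stays moved. The work goes in short steps, each a Python script; the robot and the scene stay as the last script left them, time stands still between calls to the robot, and variables do not carry over. Pictures are saved under pics/ and viewed, at most 10 in all, crops included, and the job is handed in when it is done.

```bash
mkdir -p pics
cat > h.py <<'E'
from rig import *
import numpy as np, cv2
def snap(name,fn):
    p,d=camera(name); cv2.imwrite(f'pics/{fn}.png',p[:,:,::-1]); np.save(f'pics/{fn}_d.npy',d); return p,d
def cloud(name,d):
    c=camera_params(name); K=np.array(c['K']); v,u=np.indices(d.shape)
    P=np.stack([(u-K[0,2])/K[0,0]*d,(v-K[1,2])/K[1,1]*d,d],-1)
    return P@np.array(c['rotation']).T+np.array(c['position'])
E
python3 - <<'E'
from h import *
for n in ('scene','top'):
    snap(n,n+'0'); c=camera_params(n); print(n,c)
print(sense())
E
```

```text
scene {'K': array([[428.44987842,   0.        , 314.69387124],
       [  0.        , 428.44987842, 198.54433188],
       [  0.        ,   0.        ,   1.        ]]), 'position': array([0.95726102, 0.49889586, 0.67845017]), 'rotation': array([[-0.7519859 ,  0.47392971, -0.45815699],
       [ 0.6590199 ,  0.52524549, -0.53833999],
       [-0.01449042, -0.70675866, -0.70730631]])}
top {'K': array([[459.61847934,   0.        , 314.19921874],
       [  0.        , 459.61847934, 196.90057016],
       [  0.        ,   0.        ,   1.        ]]), 'position': array([0.39389775, 0.02574122, 1.06118336]), 'rotation': array([[ 0.02089332, -0.98171345,  0.18921461],
       [-0.99975651, -0.01917159,  0.01092533],
       [-0.007098  , -0.1893968 , -0.98187498]])}
{'time_s': 0.1, 'joint_pos': array([ 1.27809943,  0.46936431, -0.04861344,  1.5335602 ,  0.02410829,
        1.14100531, -0.08228784]), 'qd': array([-0.00255631, -0.00041566,  0.00061299, -0.00146732, -0.00040105,
       -0.00040672, -0.0009051 ]), 'joint_efforts': array([ 3.70294365e-04, -5.11514640e+01, -4.73572500e-02, -2.38388944e+01,
        1.07119684e-02,  4.42764343e-03,  2.02129735e-05]), 'position': array([ 0.17590429, -0.65118358,  0.25537005]), 'tcp_rot': array([[ 9.65391032e-01,  2.60806233e-01, -5.14266402e-04],
       [ 2.60806733e-01, -9.65389582e-01,  1.67399869e-03],
       [-5.98781356e-05, -1.75018746e-03, -9.99998467e-01]]), 'wrist_force': array([ 0.35595342, -0.21309003,  0.13258576]), 'ft_torque': array([-0.0821387 ,  0.00589376, -0.00092506]), 'gripper_force': 0.0, 'finger_gap': 0.08534693876785729}
```

View pics/top0.png

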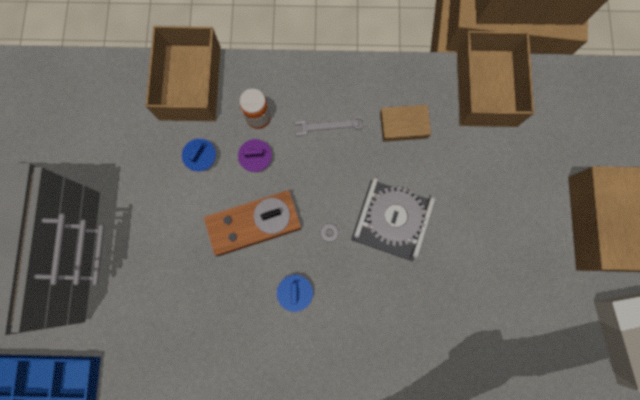

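View pics/scene0.png

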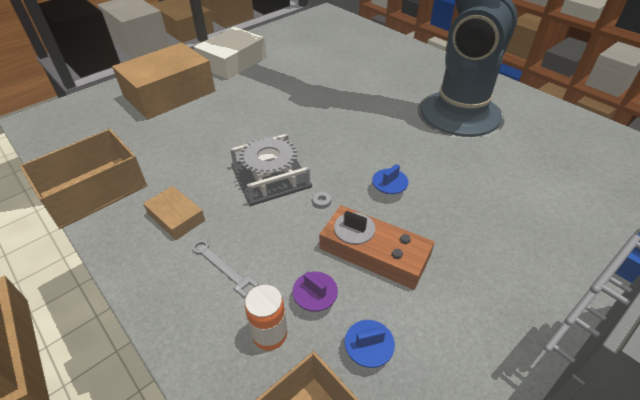

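The top view shows the toggle's black wing at about (271,214) in the wooden block. The sprocket bore is at about (396,216), with the dark slot visible through it. I'll enlarge both.

```bash
python3 - <<'E'
import cv2,numpy as np
im=cv2.imread('pics/top0.png')
a=cv2.resize(im[170:265,345:445],None,fx=6,fy=6,interpolation=cv2.INTER_CUBIC)
b=cv2.resize(im[185:260,200:305],None,fx=6,fy=6,interpolation=cv2.INTER_CUBIC)
cv2.imwrite('pics/a.png',a);cv2.imwrite('pics/b.png',b)
E
cat > m.py <<'E'
from h import *
d=np.load('pics/top0_d.npy');P=cloud('top',d);im=cv2.imread('pics/top0.png').astype(int)
v,u=np.indices(d.shape)
print('table z',np.median(P[300:330,400:450,2]))
def box(a,b,c,e): return (u>=a)&(u<b)&(v>=c)&(v<e)
# sprocket top
m=box(355,435,175,260)&(P[...,2]>.062)&(P[...,2]<.078); 
q=P[m]; print('z sprocket',np.median(q[:,2]),m.sum())
(cx,cy),r=cv2.minEnclosingCircle(q[:,:2].astype(np.float32)*1000);print('encl',cx,cy,r)
# wing top
dark=(im.max(-1)<60)
m=box(252,290,198,232)&(P[...,2]>.07);print('wing',m.sum(),P[m].mean(0),cv2.minAreaRect(P[m][:,:2].astype(np.float32)*1000), np.percentile(P[m][:,2],[5,50,95]))
m=box(250,295,195,240)&(P[...,2]>.046)&(P[...,2]<.056);print('flange',m.sum(),cv2.minEnclosingCircle(P[m][:,:2].astype(np.float32)*1000),np.median(P[m][:,2]))
m=box(350,440,172,265)&(P[...,2]>.003)&(P[...,2]<.09);print('stand rect',cv2.minAreaRect(P[m][:,:2].astype(np.float32)*1000))
m=box(195,310,185,260)&(P[...,2]>.035)&(P[...,2]<.049);print('block rect',cv2.minAreaRect(P[m][:,:2].astype(np.float32)*1000),np.median(P[m][:,2]))
E
python3 m.py
```

```text
table z 0.00022961449371183829
z sprocket 0.0701408555628823 1993
encl 544.5675048828125 -134.3517303466797 74.20873260498047
wing 133 [0.53858542 0.1259445  0.12545211] ((481.5891418457031, 74.5753402709961), (196.31663513183594, 41.92811965942383), 41.1685791015625) [0.07305588 0.08185135 0.08633872]
flange 1107 ((541.2183227539062, 133.18218994140625), 64.52806091308594) 0.04969303372022482
stand rect ((553.569091796875, -151.4943084716797), (215.81317138671875, 211.76211547851562), 1.0828676223754883)
block rect ((531.61962890625, 175.26528930664062), (91.28307342529297, 200.03126525878906), 19.105098724365234) 0.04545479238756256
```

View pics/a.png

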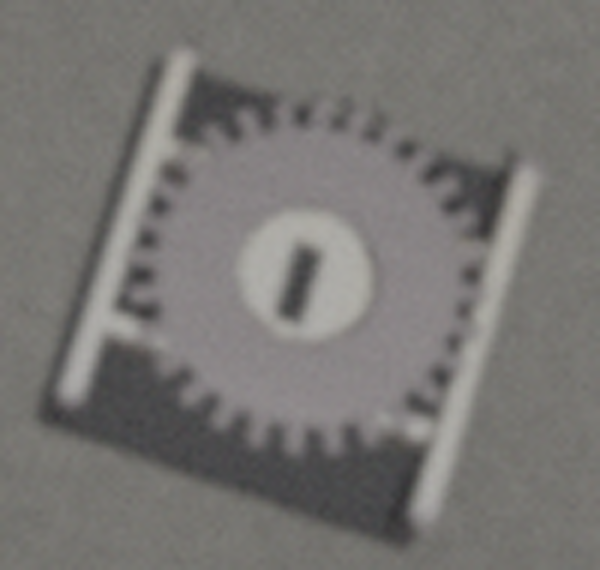

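View pics/b.png

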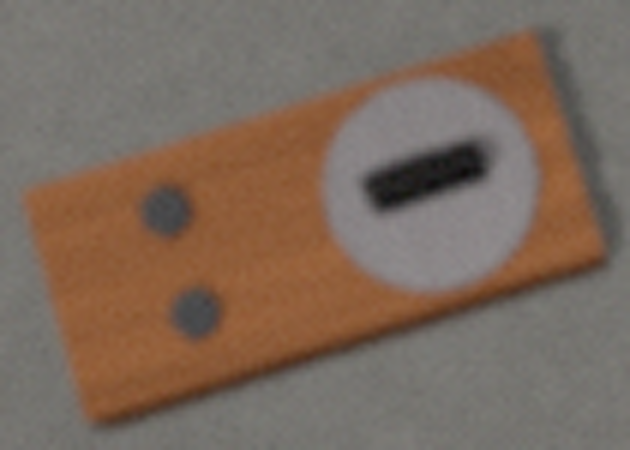

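The slot shows dark in crop a, from (307,243) to (293,320), and the bore centre is at about (306,275). In crop b the flange circle is centred at about (431,185), and the wing runs from about (369,196) to (484,155). Next I'll project these to world coordinates and check reachability.

```bash
cat >> h.py <<'E'
def ray(name,px,z):
    c=camera_params(name); K=np.array(c['K']); p=np.array(c['position'])
    r=np.array(c['rotation'])@np.linalg.solve(K,[px[0],px[1],1]); return p+r*(z-p[2])/r[2]
def down(yaw): # tool x along yaw, z down
    c,s=np.cos(yaw),np.sin(yaw); return np.array([[c,s,0],[s,-c,0],[0,0,-1.]])
E
cat > m2.py <<'E'
from h import *
A=lambda x,y,z: ray('top',(345+(x+.5)/6-.5,170+(y+.5)/6-.5),z)
B=lambda x,y,z: ray('top',(200+(x+.5)/6-.5,185+(y+.5)/6-.5),z)
yaw=lambda p,q: np.degrees(np.arctan2(*(q-p)[[1,0]]))
d=np.load('pics/top0_d.npy');P=cloud('top',d)
print('rails',yaw(A(68,400,.06),A(183,48,.06)),yaw(A(425,518,.06),A(530,165,.06)),'base',yaw(A(40,415,.01),A(408,545,.01))+90)
print('slot',yaw(A(293,320,.05),A(307,243,.05)),A(299.5,282,.05),'bore',A(306,274.5,.067),'disc',A(310,277,.07))
print('rails mid',(A(68,400,.06)+A(183,48,.06)+A(425,518,.06)+A(530,165,.06))/4)
q=P[170:265,345:445].reshape(-1,3); q=q[abs(q[:,2]-.07)<.003]
c=A(306,274.5,.067)[:2]
for i in range(10):
    r=np.hypot(*(q[:,:2]-c).T); c2=q[(r<.055)&(r>.027),:2]
    # annulus symmetric mean
    c=c+0.0
rr=q[np.hypot(*(q[:,:2]-c).T)<.04]
print('zoom n',len(rr))
print('wing',yaw(B(480,138,.082),B(362,180,.082)),yaw(B(488,172,.082),B(378,212,.082)),B(427,176,.082),'flange',B(431.5,184.5,.05))
m=(abs(P[...,2]-.05)<.002); m[:, :250]=0; m[:,295:]=0; m[:195]=0; m[240:]=0
q=P[m]; r=np.hypot(*(q[:,:2]-B(431.5,184.5,.05)[:2]).T); q=q[r<.044]; print('flange depth',cv2.minEnclosingCircle(q[:,:2].astype(np.float32)*1000))
# block: pocket at 45mm toward -y end
print('pred pocket', .53162+.055*0, )
for th in (19.1,):
    t=np.radians(th); y=np.array([-np.sin(t),np.cos(t)]); print(np.array([.53162,.175265])-.055*y, np.array([.53162,.175265])-.045*y)
E
python3 m2.py
python3 - <<'E'
from h import *
for nm,p in (('tog',(.541,.125,.15)),('stand',(.545,-.135,.12))):
    for y in range(-180,180,15):
        q=inverse_kinematics(p,down(np.radians(y))); print(nm,y,None if q is None else np.round(q,2)[[0,6]])
E
```

```text
rails -17.74270780613335 -17.608644494294186 base -18.418193505810706
slot -10.821999015788968 [ 0.54775835 -0.14213712  0.05      ] bore [ 0.54797639 -0.14171013  0.067     ] disc [ 0.54662333 -0.14264209  0.07      ]
rails mid [ 0.54685852 -0.14116722  0.06      ]
zoom n 582
wing 111.06394407647409 111.41950987279232 [0.54341282 0.12950977 0.082     ] flange [0.54514655 0.1311077  0.05      ]
flange depth ((542.9729614257812, 131.86119079589844), 42.52131652832031)
pred pocket 0.53162
[0.54961698 0.12329281] [0.54634481 0.1327423 ]
tog -180 [0.53 0.6 ]
tog -165 [0.55 0.83]
tog -150 [0.52 1.13]
tog -135 [0.52 1.4 ]
tog -120 [0.52 1.66]
tog -105 [0.52 1.92]
tog -90 [0.52 2.18]
tog -75 [-1.08 -2.5 ]
tog -60 [-0.98 -2.39]
tog -45 [-0.85 -2.27]
tog -30 [-0.71 -2.12]
tog -15 [ 0.18 -2.46]
tog 0 [ 0.21 -2.22]
tog 15 [ 0.26 -2.  ]
tog 30 [ 0.34 -1.8 ]
tog 45 [ 0.41 -1.61]
tog 60 [ 0.45 -1.39]
tog 75 [ 0.46 -1.15]
tog 90 [ 0.44 -0.86]
tog 105 [ 0.46 -0.62]
tog 120 [ 0.47 -0.37]
tog 135 [ 0.49 -0.13]
tog 150 [0.5  0.12]
tog 165 [0.51 0.36]
stand -180 [0.72 1.3 ]
stand -165 [0.77 1.53]
stand -150 [0.98 1.55]
stand -135 [0.98 1.81]
stand -120 [0.98 2.07]
stand -105 [-0.6  -2.49]
stand -90 [-0.6  -2.23]
stand -75 [-0.6  -1.96]
stand -60 [ 0.23 -2.5 ]
stand -45 [ 0.28 -2.27]
stand -30 [ 0.31 -2.03]
stand -15 [ 0.36 -1.8 ]
stand 0 [ 0.4  -1.57]
stand 15 [ 0.44 -1.34]
stand 30 [ 0.48 -1.11]
stand 45 [ 0.52 -0.88]
stand 60 [ 0.55 -0.65]
stand 75 [ 0.58 -0.41]
stand 90 [ 0.61 -0.17]
stand 105 [0.64 0.07]
stand 120 [0.67 0.3 ]
stand 135 [0.7  0.54]
stand 150 [0.7 0.8]
stand 165 [0.7  1.06]
```

Run:
```python
from h import *
p=np.array([.5445,.1305]); R=down(np.radians(110.5))
command_gripper(.05)
movep([*p,.16],R); 
print(move_l([*p,.079],feed=.08,until_force=8), sense()['position'])
command_gripper(.0,newtons=70); s=sense(); print(s['finger_gap'],s['gripper_force'],s['wrist_force'],s['ft_torque'],s['time_s'])
move_l([*p,.19],feed=.08); s=sense(); print(s['finger_gap'],s['position'],s['wrist_force'],s['ft_torque'],s['time_s'])
p2,d=snap('scene','s1')
cv2.imwrite('pics/s1c.png',cv2.resize(p2[60:290,240:480,::-1],None,fx=2.5,fy=2.5,interpolation=cv2.INTER_CUBIC))
```

```text
False [0.54484679 0.13074598 0.07952155]
0.010872587216511048 69.87374424934387 [ 0.01601342 -0.10594244  4.29145181] [-0.13688087 -0.02919873  0.02809574] 5.1917
0.010690470625142211 [0.54420287 0.13033734 0.18943496] [ 0.20198241 -0.10316864 -2.79120721] [0.03066415 0.00079166 0.01741474] 6.725
```

View pics/s1c.png

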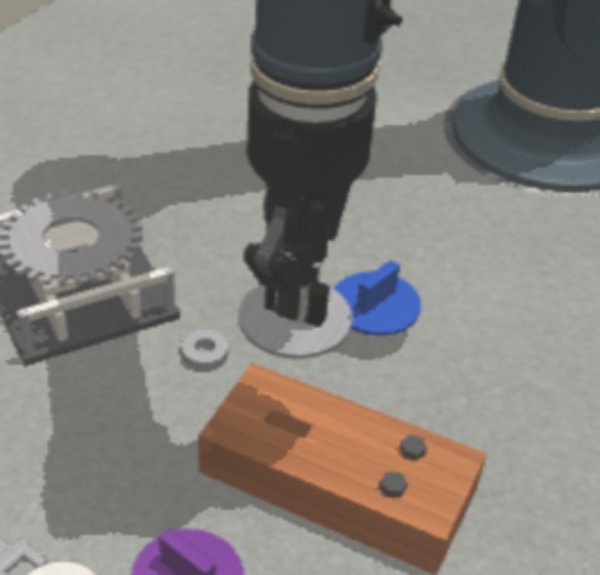

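The grasp is good: the toggle hangs upright and the pocket is empty. Now I'll carry it over and feel for the slot.

```bash
cat > ins.py <<'E'
from h import *
c=np.array([.5475,-.1420]); yaw=np.radians(162.1); R=down(yaw)
t=np.array([np.cos(yaw),np.sin(yaw)]); n=np.array([-t[1],t[0]])
movep([*c,.19],R); move_l([*c,.118],R,feed=.1); sleep(.2)
s=sense(); print(s['position'],s['wrist_force'],s['time_s'])
for a,o in [(0,0),(0,1.5),(0,-1.5),(0,3),(0,-3),(0,4.5),(0,-4.5),(1.5,0),(-1.5,0)]:
    q=c+a*1e-3*t+o*1e-3*n
    move_l([*q,.115],R,feed=.05)
    hit=move_l([*q,.1045],R,feed=.02,until_force=4)
    s=sense(); print(a,o,hit,s['position'].round(4),s['wrist_force'].round(1),s['ft_torque'].round(2),round(s['time_s'],1))
    if s['position'][2]<.107: break
    if s['time_s']>40: break
E
python3 ins.py
```

```text
[ 0.5478853  -0.14204337  0.11867211] [-0.98529907 -0.18597643 -2.56122325] 8.9917
0 0 True [ 0.5472 -0.1421  0.1039] [1.3 0.7 2.2] [ 0.03 -0.32  0.04] 9.8
```

It went straight in: the stop at z≈0.104 matches flange contact with the sprocket, so the foot is already in the slot. Now I'll press.

Run:
```python
from h import *
s=sense(); p=s['position'][:2].copy(); c=np.array([.5475,-.1420])
R=down(np.radians(162.1)); z=s['position'][2]
for zz in (.1005,.097,.0925):
    h=move_l([*c,zz],R,feed=.02,until_force=9)
    sleep(.1); s=sense(); print(h,s['position'].round(4),s['wrist_force'].round(1),s['ft_torque'].round(2),round(s['time_s'],1))
    if h: break
```

```text
False [ 0.5473 -0.1421  0.1005] [-1.6 -1.2  3.6] [-0.11  0.36  0.05] 10.2
False [ 0.5473 -0.142   0.0972] [-2.8 -1.3  6.2] [-0.17  0.55  0.02] 10.7
False [ 0.5473 -0.142   0.093 ] [-3.9 -1.5  8. ] [-0.13  0.75  0.03] 11.1
```

Run:
```python
from h import *
c=np.array([.5466,-.1419])
def st(h=None):
    s=sense(); print(h,s['position'].round(4),s['wrist_force'].round(1),s['ft_torque'].round(2),round(s['finger_gap'],4),round(s['time_s'],1)); return s
move_l([*c,.0915],down(np.radians(162.1)),feed=.02); sleep(.1); st()
for y in (150,138,126,114,102,90,80,72.1):
    h=move_l([*c,.0915],down(np.radians(y)),feed=.02,until_force=10); s=st(h)
    if h or abs(s['ft_torque'][2])>.6: break
```

```text
None [ 0.5473 -0.1421  0.0924] [-1.3 -1.6  8.6] [-0.19  0.49 -0.  ] 0.0107 11.5
False [ 0.548  -0.1415  0.0928] [-1.2  0.4  8.5] [-0.06  0.29 -0.2 ] 0.0106 11.8
False [ 0.5482 -0.1416  0.0929] [-0.1 -0.7  8. ] [-0.08  0.27 -0.19] 0.0106 12.2
False [ 0.5483 -0.1417  0.0929] [ 1.3 -0.5  7.9] [-0.08  0.23 -0.15] 0.0107 12.6
False [ 0.5483 -0.1418  0.0929] [-0.4 -0.5  7.6] [-0.05  0.13 -0.17] 0.0109 12.9
False [ 0.5483 -0.1418  0.0929] [ 0.5 -0.9  7.5] [-0.07  0.25 -0.23] 0.0107 13.3
False [ 0.5483 -0.1419  0.0929] [0.2 0.4 8.4] [-0.09  0.22 -0.16] 0.011 13.6
False [ 0.5483 -0.1419  0.0929] [ 0.4 -0.7  8.3] [-0.08  0.22 -0.2 ] 0.011 13.9
False [ 0.5483 -0.1418  0.0929] [-0.3 -1.1  8. ] [-0.06  0.27 -0.23] 0.0106 14.2
```

Run:
```python
from h import *
R=down(np.radians(72.1)); p=sense()['position']
for z in (.095,.097,.098,.0987,.0994,.1001):
    move_l([.5475,-.1419,z-.0008],R,feed=.015,until_force=12); sleep(.15); s=sense()
    print(s['position'].round(4),s['wrist_force'].round(1),s['ft_torque'].round(2),round(s['time_s'],1))
    if s['wrist_force'][2]<1: break
```

```text
[ 0.5483 -0.1418  0.095 ] [-0.9  0.4  8. ] [-0.02  0.39 -0.11] 14.7
[ 0.5483 -0.1418  0.0968] [-0.3 -0.4  6.5] [-0.06  0.28 -0.17] 15.2
[ 0.5483 -0.1418  0.0978] [0.5 0.  6. ] [-0.05  0.25 -0.12] 15.6
[ 0.5483 -0.1419  0.0983] [ 1.  -0.9  5. ] [-0.06 -0.08 -0.09] 16.0
[ 0.5483 -0.1418  0.0989] [3.1 0.2 4.4] [-0.1  -0.66 -0.05] 16.4
[ 0.548  -0.1418  0.0995] [4.9 0.1 4.2] [-0.07 -0.93 -0.07] 16.8
```

The rise reached about 5 mm pressed, beyond the plain plate's 9 mm, so the foot is in the notches. I'll release and check.

Run:
```python
from h import *
R=down(np.radians(72.1))
command_gripper(.02); sleep(.2); command_gripper(.045); s=sense(); p=s['position']
print(p,s['wrist_force'].round(1))
move_l([p[0],p[1],.19],R,feed=.1); 
move_joints([1.278,.469,-.049,1.532,.024,1.141,-.082]); sleep(.2)
im,d=snap('top','t2'); im2,d2=snap('scene','s2'); print(sense()['time_s'])
a=cv2.resize(im[170:265,345:445,::-1],None,fx=4,fy=4,interpolation=cv2.INTER_CUBIC)
b=cv2.resize(im2[120:215,220:320,::-1],None,fx=4,fy=4,interpolation=cv2.INTER_CUBIC)
cv2.imwrite('pics/r.png',np.hstack([a,b]))
P=cloud('top',d)[170:265,345:445].reshape(-1,3)
c=np.array([.5475,-.142]); r=np.hypot(*(P[:,:2]-c).T)
m=(r<.037)&(r>.024); q=P[m&(P[:,2]<.08)]
k=np.linalg.lstsq(np.c_[q[:,:2]-c,np.ones(len(q))],q[:,2],rcond=None)[0]; print('flange plane',k,len(q))
m=(r>.045)&(r<.055)&(P[:,2]<.075)&(P[:,2]>.055); print('sprocket z',np.median(P[m,2]))
m=(r<.03)&(P[:,2]>k[2]+.02); print('wing',np.percentile(P[m,2],[50,95]),cv2.minAreaRect(P[m][:,:2].astype(np.float32)*1000))
```

```text
[ 0.54750001 -0.14190208  0.09931649] [ 0.2  0.3 -0.6]
21.2167
flange plane [0.0034087  0.00363184 0.07027531] 510
sprocket z 0.06527553289117288
wing [0.10168237 0.10489525] ((548.7559204101562, -140.6456298828125), (43.40937042236328, 12.498625755310059), 72.2576675415039)
```

View pics/r.png

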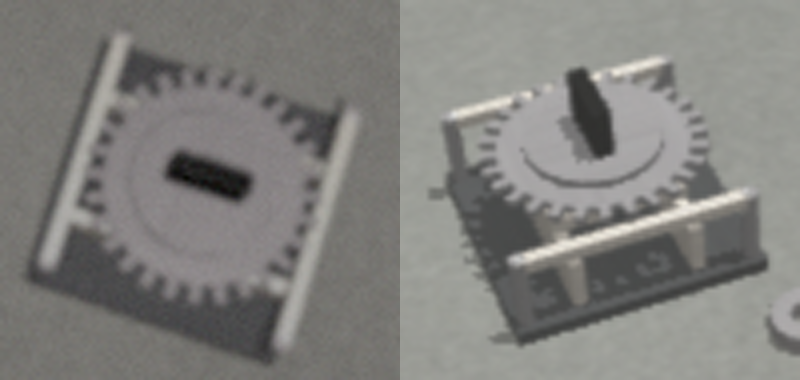

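The wing (crop centre about (208,175)) lies crosswise at 72.3°, 90° to the slot. The flange is level, with its top at 70.3 mm, and the sprocket is held down about 4.8 mm.

```bash
python3 -c "
from rig import *
print(finish_job())"
```

```text
the job is handed in; nothing more can be done
None
```

The toggle is clamped in the stand and the job is handed in: the foot is turned 90° across the slot and up in the notches. The sprocket is held down about 4.8 mm, and the arm is clear. The highest push I read was about 11 N, no bystander was touched as far as I saw, and it took about 21 s; the judge's verdict was not returned.

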